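# Crack the walnut on the board

### The arm

A 6-joint arm with a two-finger parallel gripper is mounted at the origin on the work surface. World frame = base frame: x ahead of the robot, y to its left, z up, the work surface at z = 0. Lengths are in m, angles in rad, forces in N, time in s.
With the tool pointing down it reaches from about 0.275 to 0.75 m from the base axis. Payload 10.2 kg.
Tool frame: the origin (TCP) lies where the fingers leave the gripper's body, on its centre line; the fingertips stand 64 mm ahead of it and the grasp point (between the pads) lies 45 mm ahead of it; z points along the fingers, y is the direction in which the jaws open and shut (so a half turn about z gives the same grasp; the last joint's range is limited). The gripper opens to 88 mm and grips with 3 to 60 N. Pads are 18 mm wide; open, the fingers measure 123 mm over their backs; the gripper's body (75 mm by 187 mm) begins 45 mm behind the grasp point.
Start: joints at [0.929, 0.313, 1.498, -0, 1.331, -0.223], TCP at [0.214, 0.48, 0.303] pointing down, gripper open.
Joint ranges: [-2.94, 2.94], [-0.97, 2.17], [0.19, 2.56], [-1.23, 4.37], [0.02, 3.11], [-2.88, 2.88]. Speed limits (rad/s): [2.39, 2.39, 3.01, 3.14, 3.14, 3.14].

### API

Orientations are given as a unit quaternion [w, x, y, z].
In Python, from station import * gives the robot as it stands.
- The arm moves only by the tool send_rows, never from a script. Its argument "plan" is text: rows parted by semicolons, each of 7 numbers parted by spaces: the turn, a rotation vector about the tool's x, y, z in degrees, then the shift along the tool's x, y, z in m, then the closure in counts, from 0 (fully open) to 255 (shut). A call has 1 to 12 rows; each row is the pose to reach, as a shift and turn from the pose commanded when the call began, along the tool's axes at that moment; what a row does not reach only later rows make up. A row lasts 1/10 s, in which the tool goes at most 50 mm and 8.59 degrees, less where a joint would pass 70% of its speed; a pose out of reach is approached as far as the arm can. A call with a gripper value outside its range is refused whole. The fingers move at their own pace and stop on an object; "squeeze" is the grip in N (left out, the last holds). Time passes only in rows, so rows that repeat a pose let the fingers close. It gives the time, the measured TCP pose, the force and the opening at its end, in the units of the state.
- state(): the state, without advancing time (a new reading comes with each control period).
- camera(name): name is "scene" or "top"; returns a dict with "frame" (480x640x3 uint8, red, green, blue), "z_map" (480x640 float32, m along the optical axis (not along the pixel's ray), 0 where there is no reading), "intrinsics" (3x3 intrinsics, pixels), "R" (3x3) and "t" (3): a world point X has camera coordinates R X + t. Camera axes: x right, y down, z forward; pixel columns grow to the right and rows downward; lengths in m; the calibration is good to about 2 mm. A picture is of the moment at which its call begins.
- finish_job(): hands the job in, once; it reports no verdict.
Trained networks look in a picture, given as the dict that the camera call returned (one of the last four; its "shot" number tells which), for a name from the list of things; names that differ only in an ending like _2 or _b are one class to them, and where a whole thing is asked for, a point or a joint stands for the part that bears it (a point fixed in the world has none). Each returns a list of dicts, best first, with "conf" (0 to 1); they miss things now and then, are a little off and sometimes report something else, mostly with a low value. They report only what shows in the picture. A call takes as long as a camera call. They do not tell look-alikes from the thing itself.
- look_for(picture, thing): "location" ([x, y, z] in m, in world coordinates, good to about 4 mm: the middle of the surface that is visible of it).
- outline_of(picture, thing): "mask" (480x640 bool, what is visible of it).
- mark_of(picture, thing): "location" ([x, y, z] in m, in world coordinates, good to about 4 mm: a listed point, or the origin of a listed thing).
The state is a dict: "time_s": time; "joint_positions": joint angles; "joint_vel": joint speeds; "effort": joint torques, N m; "eef_pos": TCP position; "ee_rot": TCP orientation; "wrist_force": force on the tool from outside, world axes, zero at the start; "ft_torque": the same for the moment, N m; "opening": finger opening in m.
Only numpy, scipy, OpenCV 4.12 (cv2) and the standard library are available. Lean on these libraries where they do the work, as an engineer would, in place of code of your own. Each camera call takes 0.05 s, during which the arm holds its last target. There are 200 camera calls.

### The job

Crack the walnut that lies on the wooden board: draw the nutcracker out from under the cooling rack, lay it flat on the board with its open jaws either side of the nut and let go, then take it by its two handles and squeeze until the shell gives. Stop as soon as it gives so that the kernel is not crushed, then let go, leaving the nutcracker lying on the board and the nut on its place. Do not press the nut with the fingers themselves, and leave the bowl, jar and palette knife alone.

Things in the scene. Friction and masses are not known exactly. Their poses are not given: they have to be found in the camera images.
- cracker_head (a point): Mid-height centre (17 mm up) of the head block of the loose metal nutcracker (165 mm long, 0.3 kg, lying flat): 32 long, 28 wide, 34 high; grip here to carry. x: along the tool to the handle ends; y: across, the way it closes; z up. From here along +x: pivot 4 mm, jaws 54, handle ends 150. At the start the tool is on the worktop, its handles from about 74 mm on under the rack.
- cracker_jaws (a point): Midway between the nutcracker's open jaws, 23 mm above its underside. Cheeks are 30 mm long (x) and reach 8 to 38 mm above the underside; 49 mm apart when open, 65 mm over their outer faces. Axes as the head's; fixed to the head and the -y handle.
- cracker_grip (a point): Where to squeeze: midway between the open handles, 18 mm above the underside, 124 mm from the head point. Each handle is an upright bar 7 mm thick, 7 to 29 mm above the underside (a foot at its end), 58 to 145 mm from the pivot. Here, open: 68 mm over the outer faces, 54 mm between. Axes as the head's; fixed to the head and the -y handle.
- handles (a joint): Angle by which the handles are closed towards each other, rad: 0 open (a weak spring opens them), jaws touch the nut at about 0.14, stop at 0.375. The jaws are 50 mm from the pivot; the handles at the squeeze point move 2.4 times as far.
- nut_center (a point): Centre of the large loose walnut, 60 mm long (x axis), 42 mm wide (y axis, across which it is to be cracked) and 42 mm high, half-way up: 21 mm above the board.
- shell (a joint): How far the walnut's shell has given way across its width, m: 0 whole, 0.009 cracked, where it stays. It resists at first with about 35 N at the jaws (about 13 N on each handle at the squeeze point), less and less as it gives, and past 0.0045 snaps on by itself. Shell and jaws yield about 1 mm more.
- nest (a point): Nut's place on top of the fixed wooden board (240 x 150 mm, top 12 mm above the worktop), between two ribs 5 mm high, 26 mm long, 31 mm apart inside. x: along the board and the nut. From here the board reaches 75 mm to -x, 165 mm to +x, 75 mm either side. The nutcracker fits with its handles towards +x.
- rack: Fixed wire cooling rack, 160 x 150 mm, top 55 mm and underside 49 mm above the worktop. Origin on the worktop; it reaches from 20 mm on the -x side (open front, where the nutcracker's head sticks out) to 140 mm on the +x side and 75 mm either side in y; thin legs at its corners.
- bowl: White bowl of walnuts, 104 mm across, 75 mm high with the nuts, to be left alone. Origin at the centre of its underside.
- jar: Glass jar with a metal cap, 72 mm across, 110 mm high, to be left alone. Origin at the centre of its underside.
- palette_knife: Palette knife, 240 mm long, lying flat along its x axis, to be left alone.
- kernel (a joint): How far the kernel inside the cracked nut is squeezed, m: 0 unharmed, crushed beyond 0.002. It does not yield below about 45 N at the jaws (19 N on each handle at the squeeze point), and 0.002 takes about 75 N (31 N on each handle).
Things that resemble listed ones, but are neither listed nor needed, are in the scene too. Of the things like the part that bears nut_center, leave any that is green; of the rest the smaller one is meant.

How it is judged:
By the outcome, as a careful person would: the job done as asked, in the order asked, and still so for the second after the job is handed in, with the robot touching nothing.
It also fails if it takes over 61 s, if anything falls off the work surface, if the arm or the gripper's body presses on something with over 40 N, if the wrist force passes 120 N, or if a joint passes its speed limit or range.

## Working session

There is one attempt and no reset: what is moved stays moved. The work goes in short steps, Python scripts to look and compute and a tool call to move; the robot and the scene stay as the last step left them, time stands still between calls to the robot, and variables do not carry over. Pictures are saved under pics/ and viewed, about 8 in all and at most 12, crops included, and the job is handed in when it is done.

Besides the shell and the picture viewer there is one more tool, called by a JSON object that holds its "op" and its "data". send_rows: Moves the arm, as the interface text tells. Its arguments: {"type":"object","properties":{"plan":{"type":"string"},"squeeze":{"type":"number"}},"required":["plan"]}

```bash
ls; mkdir -p pics; cat > h.py <<'E'
from station import *
import numpy as np, cv2
def save(p,name): cv2.imwrite('pics/'+name,p['frame'][:,:,::-1])
def world(p,u,v):
    K,R,t=[np.array(p[k]) for k in('intrinsics','R','t')]; z=p['z_map'][v,u]
    return R.T@(np.linalg.inv(K)@np.array([u,v,1])*z-t)
def cloud(p,m=None):
    K,R,t=[np.array(p[k]) for k in('intrinsics','R','t')]; z=p['z_map']
    ok=z>0
    if m is not None: ok&=m
    v,u=np.nonzero(ok); zz=z[v,u]
    return ((np.stack([(u-K[0,2])/K[0,0]*zz,(v-K[1,2])/K[1,1]*zz,zz],1)-t)@R),u,v
def pix(p,X):
    K,R,t=[np.array(p[k]) for k in('intrinsics','R','t')]; c=K@(R@np.array(X)+t); return (c[:2]/c[2]).round(0)
E
python3 - <<'E'
from h import *
np.set_printoptions(precision=4,suppress=True)
for n in('top','scene'):
    p=camera(n); save(p,n+'0.png')
    for t in['cracker_head','cracker_jaws','cracker_grip','nut_center','nest','rack','bowl','jar','palette_knife']:
        print(n,t,[(np.array(d['location']).round(3).tolist(),round(d['conf'],2),pix(p,d['location']).tolist()) for d in mark_of(p,t)][:4])
print(state())
E
```

```text
pics
top cracker_head [([0.509, 0.204, 0.018], 0.57, [224.0, 267.0])]
top cracker_jaws [([0.564, 0.208, 0.022], 0.67, [222.0, 244.0])]
top cracker_grip [([0.63, 0.214, 0.02], 0.74, [220.0, 215.0])]
top nut_center [([0.422, -0.219, 0.031], 0.92, [412.0, 302.0]), ([0.426, -0.38, 0.022], 0.75, [482.0, 299.0]), ([0.593, -0.252, 0.034], 0.69, [423.0, 226.0])]
top nest [([0.594, -0.253, 0.013], 0.97, [422.0, 227.0]), ([0.598, 0.22, -0.001], 0.68, [219.0, 230.0])]
top rack [([0.599, 0.22, -0.004], 0.6, [219.0, 230.0]), ([0.637, 0.214, 0.018], 0.55, [220.0, 212.0])]
top bowl [([0.709, 0.012, -0.004], 0.71, [307.0, 183.0])]
top jar [([0.515, 0.433, 0.001], 0.81, [125.0, 267.0]), ([0.59, -0.253, 0.012], 0.71, [421.0, 229.0])]
top palette_knife [([0.548, -0.451, -0.001], 0.85, [504.0, 246.0])]
scene cracker_head [([0.51, 0.205, 0.016], 0.76, [401.0, 245.0])]
scene cracker_jaws [([0.561, 0.213, 0.023], 0.64, [400.0, 259.0])]
scene cracker_grip [([0.637, 0.218, 0.018], 0.9, [395.0, 285.0])]
scene nut_center [([0.42, -0.22, 0.028], 0.78, [258.0, 184.0]), ([0.588, -0.252, 0.034], 0.61, [219.0, 220.
[... 232 characters left out ...]
-0.004], 0.76, [396.0, 280.0])]
scene bowl [([0.708, 0.014, -0.002], 0.92, [301.0, 291.0])]
scene jar [([0.518, 0.434, -0.001], 0.67, [494.0, 275.0])]
scene palette_knife [([0.55, -0.454, -0.003], 0.7, [162.0, 204.0])]
{'time_s': 1.0, 'joint_positions': array([ 0.9286,  0.3129,  1.4977,  0.0001,  1.331 , -0.2234]), 'joint_vel': array([ 0.0002, -0.0009,  0.0028,  0.0001,  0.0019, -0.0004]), 'effort': array([  0.0013, -40.2117, -25.2413,   0.0694,   0.0318,  -0.    ]), 'eef_pos': array([0.2135, 0.4796, 0.3027]), 'ee_rot': array([-0.    ,  0.2079,  0.9782,  0.    ]), 'wrist_force': array([ 0.249 , -0.0445, -0.598 ]), 'ft_torque': array([-0.0318,  0.0509,  0.0151]), 'opening': 0.088020770009408}
```

View pics/top0.png

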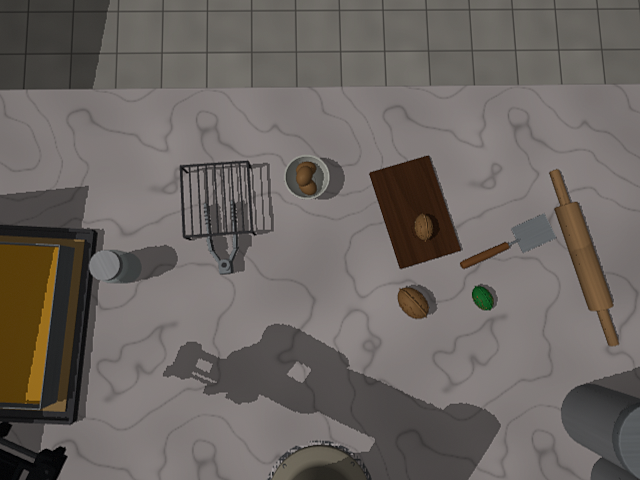

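View pics/scene0.png

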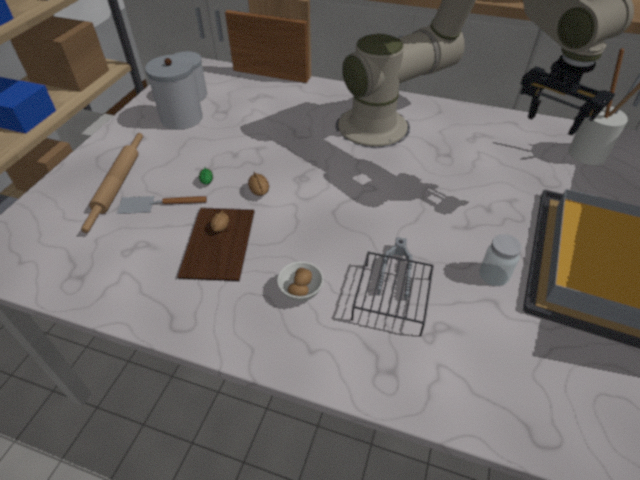

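The top view shows the nutcracker head at (224,266), with its handles under the rack at (220,200). The target nut is the small brown one on the board at (425,226). The decoys are the large brown nut at (413,302) and the green one at (483,297). Next I'll measure the exact poses.

```bash
python3 - <<'E'
from h import *
np.set_printoptions(precision=4,suppress=True)
p=camera('top'); print('cam pos',-np.array(p['R']).T@p['t'])
X,u,v=cloud(p); f=p['frame'][v,u].astype(int)
# board
m=(X[:,0]>.45)&(X[:,0]<.8)&(X[:,1]<-.12)&(X[:,1]>-.36)&(X[:,2]>.006)&(X[:,2]<.018)&(f.sum(1)<220)
B=X[m]; print('board n',m.sum(),'z',np.median(B[:,2]))
r=cv2.minAreaRect(B[:,:2].astype(np.float32)*1000); print(r); print(cv2.boxPoints(r))
m=(X[:,0]>.54)&(X[:,0]<.65)&(X[:,1]<-.2)&(X[:,1]>-.31)&(X[:,2]>.022)
N=X[m]; r=cv2.minAreaRect(N[:,:2].astype(np.float32)*1000); print('nut',m.sum(),r,N[:,2].max(),N.mean(0))
w,V=np.linalg.eigh(np.cov(N[:,:2].T)); print('nut axis deg',np.degrees(np.arctan2(V[1,1],V[0,1])),w)
for c in('top','scene'):
  p=camera(c)
  for th in('cracker_head','nut_center'):
    o=outline_of(p,th)
    for d in o[:3]:
        Y,_,_=cloud(p,d['mask']); print(c,th,d['conf'],len(Y),Y.mean(0),Y.min(0),Y.max(0))
X,u,v=cloud(p) 
p=camera('top'); X,u,v=cloud(p)
m=(X[:,0]>.47)&(X[:,0]<.575)&(X[:,1]>.15)&(X[:,1]<.27)&(X[:,2]>.012)
C=X[m]
for a in np.arange(.485,.575,.006):
    s=C[(C[:,0]>=a)&(C[:,0]<a+.006)]
    if len(s): print(round(a,3),len(s),s[:,1].min(),s[:,1].max(),np.median(s[:,2]))
m=(X[:,0]>.55)&(X[:,0]<.69)&(X[:,1]>.15)&(X[:,1]<.29)&(X[:,2]>.015)&(X[:,2]<.04)
C=X[m]; print('handles')
for a in np.arange(.56,.68,.01):
    s=np.sort(C[(C[:,0]>=a)&(C[:,0]<a+.01)][:,1]); 
    if len(s): print(round(a,3),len(s),s[::max(1,len(s)//8)])
E
```

```text
cam pos [0.4517 0.0133 1.0065]
board n 5961 z 0.010576309464573583
((615.1253051757812, -249.21121215820312), (280.1778869628906, 161.0164031982422), 15.820967674255371)
[[ 458.394  -209.9456]
 [ 502.2923 -364.8624]
 [ 771.8566 -288.4768]
 [ 727.9583 -133.56  ]]
nut 383 ((590.2294311523438, -250.61602783203125), (39.912166595458984, 59.869476318359375), 82.39640045166016) 0.05729440723331772 [ 0.5896 -0.2489  0.0446]
nut axis deg -174.2077825918325 [0.0001 0.0002]
top cracker_head 0.57 673 [0.554  0.2087 0.027 ] [ 0.4942  0.172  -0.0054] [0.6529 0.2574 0.0548]
top nut_center 0.9 371 [ 0.5896 -0.2494  0.0446] [ 0.5611 -0.2786  0.0085] [ 0.6195 -0.2314  0.0567]
top nut_center 0.84 722 [ 0.4209 -0.2165  0.0443] [ 0.3827 -0.2536 -0.0011] [ 0.4543 -0.1868  0.0596]
top nut_center 0.71 412 [ 0.427  -0.3805  0.0299] [ 0.3994 -0.419  -0.0063] [ 0.4552 -0.3588  0.0433]
scene cracker_head 0.85 527 [0.5731 0.2087 0.0266] [ 0.4974  0.1771 -0.0006] [0.6661 0.2509 0.0406]
scene nut_center 0.96 389 [ 0.4353 -0.2111  0.0413] [ 0.3472 -0.273  -0.0056] [ 0.4601 -0.1838  0.0579]
scene nut_center 0.52 14
[... 1222 characters left out ...]
 [0.1729 0.1738 0.1759 0.1784 0.2319 0.2337 0.2356 0.2389 0.2833 0.2861]
0.58 8 [0.1736 0.1761 0.1787 0.1808 0.2341 0.2381 0.2403 0.2409]
0.59 20 [0.1757 0.1762 0.1818 0.1823 0.2355 0.2363 0.2385 0.2389 0.2397 0.2403]
0.6 21 [0.1763 0.177  0.1819 0.1822 0.2364 0.2368 0.2389 0.2406 0.241  0.2435
 0.2437]
0.61 27 [0.1772 0.1775 0.178  0.182  0.1848 0.2405 0.2413 0.2431 0.2448]
0.62 22 [0.1775 0.1787 0.182  0.184  0.1841 0.2404 0.2411 0.2428 0.2432 0.2447
 0.2456]
0.63 24 [0.178  0.1796 0.1844 0.1866 0.2409 0.243  0.2433 0.2458]
0.64 27 [0.1791 0.1846 0.187  0.2408 0.2416 0.2438 0.2454 0.2461 0.2477]
0.65 18 [0.1798 0.1806 0.184  0.1847 0.1865 0.1868 0.2432 0.2454 0.2475]
0.66 2 [0.1851 0.1865]
```

```bash
cat >> h.py <<'E'
def proj(p,uv,z):
    K,R,t=[np.array(p[k]) for k in('intrinsics','R','t')]
    d=R.T@np.linalg.inv(K)@np.array([uv[0],uv[1],1.]); o=-R.T@t
    return o+d*(z-o[2])/d[2]
from scipy.spatial.transform import Rotation as Ro
def rel(g,yaw,s=None):
    "tool-frame turn(deg), shift to put grasp point at g, tool pointing down with tool-y at world angle yaw(deg)"
    s=s or state(); q=np.array(s['ee_rot']); R0=Ro.from_quat(q[[1,2,3,0]]).as_matrix()
    a=np.radians(yaw); y=np.array([np.cos(a),np.sin(a),0]); z=np.array([0,0,-1.]); R1=np.stack([np.cross(y,z),y,z],1)
    tcp=np.array(g)-.045*z
    return np.degrees(Ro.from_matrix(R0.T@R1).as_rotvec()).round(2), (R0.T@(tcp-s['eef_pos'])).round(4)
E
python3 - <<'E'
from h import *
np.set_printoptions(precision=4,suppress=True)
p=camera('top'); F=p['frame'].astype(int)
m=np.zeros((480,640),np.uint8); sub=F[145:280,355:475]
m[145:280,355:475]=((sub[...,0]-sub[...,2]>12)&(sub.sum(2)<330)).astype(np.uint8)
m=cv2.morphologyEx(m,cv2.MORPH_CLOSE,np.ones((7,7)))
c=max(cv2.findContours(m,cv2.RETR_EXTERNAL,cv2.CHAIN_APPROX_NONE)[0],key=cv2.contourArea)
r=cv2.minAreaRect(c); b=cv2.boxPoints(r); print(r,b)
W=np.array([proj(p,x,.012) for x in b]); print(W, [np.linalg.norm(W[i]-W[i-1]) for i in range(4)])
i=0
e=[W[i]-W[i-1] for i in range(4)]
for x in e: print(np.degrees(np.arctan2(x[1],x[0])))
print('centre',W.mean(0))
big=cv2.resize(p['frame'][140:320,350:510,::-1],None,fx=3.3,fy=3.3,interpolation=cv2.INTER_CUBIC)
big2=cv2.resize(p['frame'][150:290,165:285,::-1],None,fx=4.2,fy=4.2,interpolation=cv2.INTER_CUBIC)
h=min(big.shape[0],big2.shape[0]); img=np.hstack([big[:h,:],big2[:h]])[:, :]
img=cv2.resize(img,None,fx=.75,fy=.75); print(img.shape); cv2.imwrite('pics/crop1.png',img)
X,u,v=cloud(p)
k=(abs(X[:,0]-.59)<.05)&(abs(X[:,1]+.25)<.05)&(X[:,2]>.03)
print('nut',k.sum(),X[k].mean(0),X[k].min(0),X[k].max(0))
d=max(outline_of(p,'nut_center'),key=lambda d:-abs(np.nonzero(d['mask'])[1].mean()-425))
nm=d['mask'].astype(np.uint8); v,u=np.nonzero(nm); 
P=np.array([proj(p,x,.036) for x in zip(u,v)]); w,V=np.linalg.eigh(np.cov(P[:,:2].T)); print('nut mask',P.mean(0),np.degrees(np.arctan2(V[1,1],V[0,1])),4*np.sqrt(w))
print(rel((.509,.202,.1),95.5),state()['time_s'])
E
```

```text
((414.33868408203125, 211.22866821289062), (102.00044250488281, 63.63484191894531), 72.07208251953125) [[368.3672 172.4988]
 [428.9123 152.9107]
 [460.3101 249.9585]
 [399.7651 269.5466]]
[[ 0.727  -0.1333  0.012 ]
 [ 0.7726 -0.2796  0.012 ]
 [ 0.5393 -0.3412  0.012 ]
 [ 0.4967 -0.198   0.012 ]] [np.float64(0.23917338342458982), np.float64(0.1532212846369496), np.float64(0.24133402846948143), np.float64(0.14944395481823872)]
15.68694598615195
-72.65262056527646
-165.19883258595925
106.5718256890147
centre [ 0.6339 -0.238   0.012 ]
(441, 774, 3)
nut 375 [ 0.5898 -0.249   0.0447] [ 0.5613 -0.2703  0.03  ] [ 0.6212 -0.2312  0.0568]
nut mask [ 0.5904 -0.2518  0.036 ] -172.27017389567197 [0.0395 0.059 ]
(array([ -0. ,  -0. , -29.5]), array([-0.3829, -0.1335,  0.1577])) 1.5
```

View pics/crop1.png

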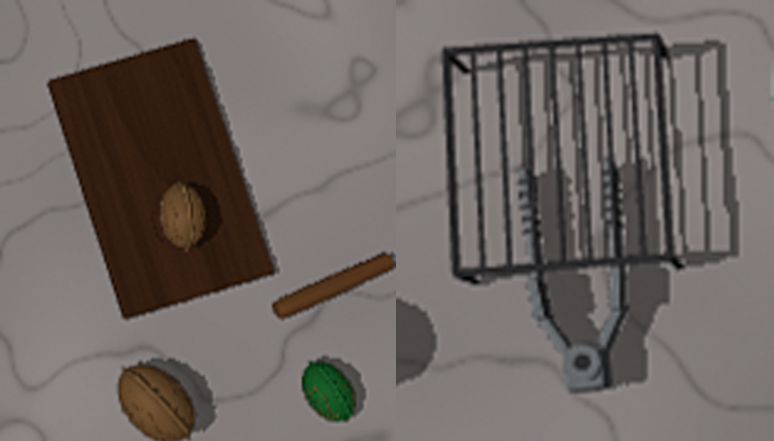

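{"op": "send_rows", "data": {"plan": "0 0 -29.5 -0.383 -0.1335 0.140 80;0 0 -29.5 -0.383 -0.1335 0.140 80;0 0 -29.5 -0.383 -0.1335 0.140 80;0 0 -29.5 -0.383 -0.1335 0.140 80;0 0 -29.5 -0.383 -0.1335 0.140 80;0 0 -29.5 -0.383 -0.1335 0.140 80;0 0 -29.5 -0.383 -0.1335 0.140 80;0 0 -29.5 -0.383 -0.1335 0.140 80;0 0 -29.5 -0.383 -0.1335 0.140 80;0 0 -29.5 -0.383 -0.1335 0.140 80;0 0 -29.5 -0.383 -0.1335 0.140 80;0 0 -29.5 -0.383 -0.1335 0.140 80", "squeeze": 50}}

```text
time_s: 2.7
eef_pos: [0.5086, 0.2027, 0.1632]
ee_rot: [0.0, -0.049, 0.999, 0.0]
wrist_force: [1.0, 0.4, 0.0]
opening: 0.0604
```

```bash
python3 - <<'E'
from h import *
s=state(); print(s['eef_pos'],s['opening'],rel((.509,.202,.024),95.5))
p=camera('scene'); 
for t in('cracker_head','cracker_jaws','cracker_grip'): print(t,[(d['location'],d['conf']) for d in mark_of(p,t)][:2])
cv2.imwrite('pics/c2.png',cv2.resize(p['frame'][190:340,320:520,::-1],None,fx=3,fy=3))
E
```

```text
[0.50859547 0.20271349 0.16317113] 0.0603646316678062 (array([0.01, 0.02, 0.06]), array([-0.0003, -0.0008,  0.0942]))
cracker_head [([0.5095, 0.2047, 0.0148], 0.87)]
cracker_jaws []
cracker_grip [([0.6361, 0.2177, 0.0188], 0.6)]
```

View pics/c2.png

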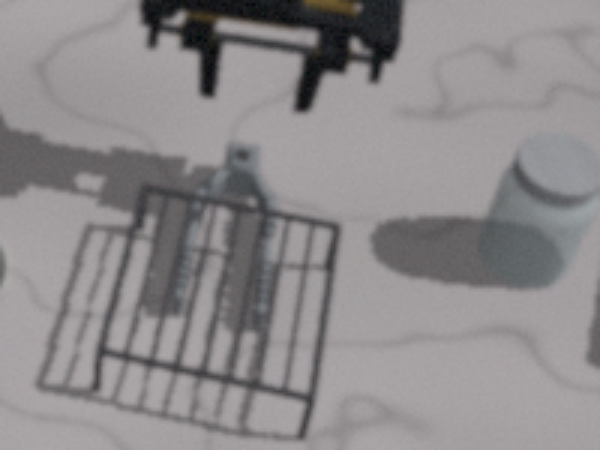

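The fingers are above the head with about 16 mm clearance on each side. I'll lower them and grip.

{"op": "send_rows", "data": {"plan": "0 0 0 0 0 0.04 80;0 0 0 0 0 0.07 80;0 0 0 0 0 0.085 80;0 0 0 0 0 0.093 80;0 0 0 0 0 0.093 80;0 0 0 0 0 0.093 200;0 0 0 0 0 0.093 200;0 0 0 0 0 0.093 200;0 0 0 0 0 0.093 200;0 0 0 0 0 0.093 200;0 0 0 0 0 0.093 200;0 0 0 0 0 0.093 200", "squeeze": 55}}

```text
time_s: 4.1
eef_pos: [0.5093, 0.202, 0.0701]
ee_rot: [0.0, -0.048, 0.999, 0.0]
wrist_force: [-0.6, 0.3, 6.6]
opening: 0.0275
```

{"op": "send_rows", "data": {"plan": "0 0 0 0 0 -0.002 200;0 0 0 0.01 0 -0.002 200;0 0 0 0.025 0 -0.002 200;0 0 0 0.045 0 -0.002 200;0 0 0 0.065 0 -0.002 200;0 0 0 0.085 0 -0.002 200;0 0 0 0.1 0 -0.002 200;0 0 0 0.11 0 -0.002 200;0 0 0 0.115 0 -0.002 200;0 0 0 0.115 0 -0.002 200"}}

```text
time_s: 5.1
eef_pos: [0.3945, 0.1909, 0.0717]
ee_rot: [-0.0, -0.048, 0.999, -0.0]
wrist_force: [-0.3, 0.1, -3.8]
opening: 0.0278
```

```bash
python3 - <<'E'
from h import *
np.set_printoptions(precision=4,suppress=True)
p=camera('scene'); save(p,'s3.png')
for t in('cracker_head','cracker_jaws','cracker_grip','rack'): print(t,[(d['location'],d['conf']) for d in mark_of(p,t)][:2])
s=state(); print(s['eef_pos'],s['opening'])
E
```

```text
cracker_head [([0.3945, 0.1884, 0.0141], 0.79)]
cracker_jaws [([0.4481, 0.1948, 0.0271], 0.79)]
cracker_grip [([0.5239, 0.2066, 0.0199], 0.7)]
rack [([0.6024, 0.2155, -0.0024], 0.64)]
[0.3951 0.1909 0.0717] 0.027780465910652873
```

View pics/s3.png

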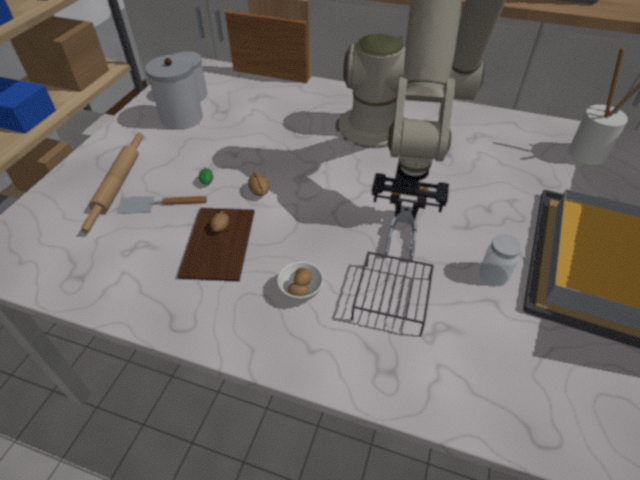

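The nutcracker is clear of the rack front: its head is in the gripper at (403,215), and the handles end before the rack edge at about y=258. Next: lift it and carry it over the board.

{"op": "send_rows", "data": {"plan": "0 0 0 0 0 -0.03 200;0 0 0 0 0 -0.07 200;0 0 -3 -0.02 -0.04 -0.105 200;0 0 -6.5 -0.0985 -0.4645 -0.11 200;0 0 -6.5 -0.0985 -0.4645 -0.11 200;0 0 -6.5 -0.0985 -0.4645 -0.11 200;0 0 -6.5 -0.0985 -0.4645 -0.11 200;0 0 -6.5 -0.0985 -0.4645 -0.11 200;0 0 -6.5 -0.0985 -0.4645 -0.11 200;0 0 -6.5 -0.0985 -0.4645 -0.11 200;0 0 -6.5 -0.0985 -0.4645 -0.11 200;0 0 -6.5 -0.0985 -0.4645 -0.11 200"}}

```text
time_s: 6.55
eef_pos: [0.5375, -0.2652, 0.1814]
ee_rot: [0.0, -0.104, 0.995, -0.0]
wrist_force: [-0.1, 0.5, -3.2]
opening: 0.0278
```

{"op": "send_rows", "data": {"plan": "0 0 0 0 0 0 200;0 0 0 0 0 0 200;0 0 0 0 0 0 200"}}

```text
time_s: 6.85
eef_pos: [0.5371, -0.2611, 0.1814]
ee_rot: [-0.0, -0.105, 0.994, 0.0]
wrist_force: [-0.0, 0.3, -3.2]
opening: 0.0276
```

```bash
python3 - <<'E'
from h import *
np.set_printoptions(precision=4,suppress=True)
s=state(); print(s['eef_pos'],s['opening'],s['ee_rot'],s['wrist_force'])
for c in('top','scene'):
  p=camera(c); save(p,c+'4.png')
  for t in('cracker_head','cracker_jaws','cracker_grip','nut_center'): print(c,t,[(np.array(d['location']),round(d['conf'],2)) for d in mark_of(p,t)][:3])
  X,u,v=cloud(p); k=(X[:,2]>.09)&(X[:,2]<.165)&(X[:,0]>.57)&(X[:,0]<.72)&(abs(X[:,1]+.25)<.1); C=X[k]
  a=np.radians(12); o=s['eef_pos'][:2]; D=C[:,:2]-o; L=D@[np.cos(a),np.sin(a)]; T=D@[-np.sin(a),np.cos(a)]
  for l in np.arange(.04,.16,.015):
    q=(L>=l)&(L<l+.015)
    if q.sum(): print(round(l,3),q.sum(),np.percentile(T[q],[2,25,75,98]),np.percentile(C[q][:,2],[2,50,98]))
f=camera('top')['frame'][130:330,340:540,::-1]; g=p['frame'][150:300,150:300,::-1]
cv2.imwrite('pics/c4.png',np.hstack([cv2.resize(f,(400,400)),cv2.resize(g,(400,400))]))
E
```

```text
[ 0.5371 -0.2611  0.1814] 0.027556384154573694 [-0.0004 -0.1049  0.9945  0.0004] [-0.0197  0.2919 -3.1892]
top cracker_head []
top cracker_jaws [(array([ 0.5873, -0.2488,  0.1336]), 0.81)]
top cracker_grip [(array([ 0.6592, -0.2334,  0.1297]), 0.56)]
top nut_center [(array([ 0.4203, -0.2203,  0.0321]), 0.85), (array([ 0.5952, -0.2523,  0.0324]), 0.55)]
0.04 61 [0.0233 0.0261 0.0313 0.0322] [0.1208 0.1453 0.1497]
0.055 57 [0.0247 0.029  0.0327 0.0337] [0.1205 0.1452 0.1499]
0.07 80 [-0.0317 -0.0275  0.0318  0.0331] [0.1173 0.1361 0.1409]
0.085 88 [-0.0329 -0.0275  0.032   0.0331] [0.1198 0.1365 0.1406]
0.1 96 [-0.0338 -0.0277  0.0321  0.0341] [0.1176 0.1367 0.1407]
0.115 92 [-0.0343 -0.0281  0.0325  0.0343] [0.119  0.1367 0.1407]
0.13 101 [-0.0333 -0.0282  0.0335  0.0348] [0.1131 0.1359 0.1405]
0.145 37 [-0.0328 -0.0287  0.0321  0.0343] [0.1124 0.1353 0.1399]
scene cracker_head [(array([ 0.5358, -0.2585,  0.1295]), 0.65)]
scene cracker_jaws [(array([ 0.589 , -0.2492,  0.1357]), 0.82)]
scene cracker_grip [(array([ 0.6631, -0.2309,  0.1271]), 0.91), (array([ 0.5168,  0.4322, -0.0035]), 0.57)]
scene nut_center [(array([ 0.4216, -0.2186,  0.0284]), 0.56), (array([ 0.5909, -0.2499,  0.036 ]), 0.52), (array([ 0.4262, -0.3848,  0.0225]), 0.51)]
0.04 70 [-0.0278 -0.0232  0.0294  0.0337] [0.1221 0.1397 0.1504]
0.055 82 [-0.0302 -0.0249  0.0325  0.0352] [0.1198 0.1421 0.1507]
0.07 74 [-0.0314 -0.0262  0.0327  0.0348] [0.1208 0.1387 0.1496]
0.085 52 [-0.0315 -0.0261  0.0333  0.0348] [0.121  0.1366 0.1411]
0.1 68 [-0.0325 -0.0256  0.0342  0.0357] [0.1181 0.1353 0.1422]
0.115 64 [-0.0318 -0.0262  0.0346  0.0368] [0.117  0.1381 0.1428]
0.13 71 [-0.0329 -0.0261  0.0349  0.0368] [0.1173 0.1369 0.1408]
0.145 81 [-0.0323 -0.0275  0.034   0.0365] [0.113  0.1304 0.142 ]
```

View pics/c4.png

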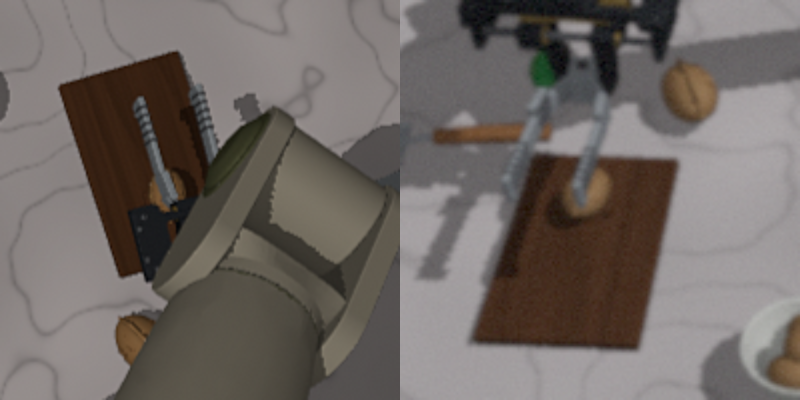

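The tool is level in the grip and its jaws straddle the nut to within about 1 mm. Now I'll lower it.

{"op": "send_rows", "data": {"plan": "0 0 0 0 -0.001 0.02 200;0 0 0 0 -0.001 0.04 200;0 0 0 0 -0.001 0.055 200;0 0 0 0 -0.001 0.065 200;0 0 0 0 -0.001 0.075 200;0 0 0 0 -0.001 0.08 200;0 0 0 0 -0.001 0.08 200"}}

```text
time_s: 8.1
eef_pos: [0.5374, -0.2629, 0.1013]
ee_rot: [-0.0, -0.105, 0.995, 0.0]
wrist_force: [0.2, 1.0, -3.8]
opening: 0.0274
```

{"op": "send_rows", "data": {"plan": "0 0 0 0 0 0.006 200;0 0 0 0 0 0.012 200;0 0 0 0 0 0.016 200;0 0 0 0 0 0.018 200;0 0 0 0 0 0.018 200"}}

```text
time_s: 8.6
eef_pos: [0.5374, -0.2629, 0.0834]
ee_rot: [-0.0, -0.105, 0.995, 0.0]
wrist_force: [0.3, 0.1, -3.4]
opening: 0.0275
```

```bash
python3 - <<'E'
from h import *
np.set_printoptions(precision=4,suppress=True)
s=state(); print(s['eef_pos'],s['opening'],s['wrist_force'],s['ft_torque'])
p=camera('scene')
for t in('cracker_head','cracker_jaws','cracker_grip','nut_center'): print(t,[(np.array(d['location']),round(d['conf'],2)) for d in mark_of(p,t)][:3])
cv2.imwrite('pics/c5.png',cv2.resize(p['frame'][150:300,150:300,::-1],(600,600),interpolation=cv2.INTER_CUBIC))
E
```

```text
[ 0.5374 -0.2629  0.0834] 0.02746142980292952 [ 0.2614  0.1034 -3.4086] [ 0.0248  0.1239 -0.0445]
cracker_head [(array([ 0.5375, -0.26  ,  0.0277]), 0.83)]
cracker_jaws [(array([ 0.5921, -0.2498,  0.0382]), 0.83)]
cracker_grip []
nut_center [(array([ 0.4225, -0.2202,  0.0264]), 0.67)]
```

View pics/c5.png

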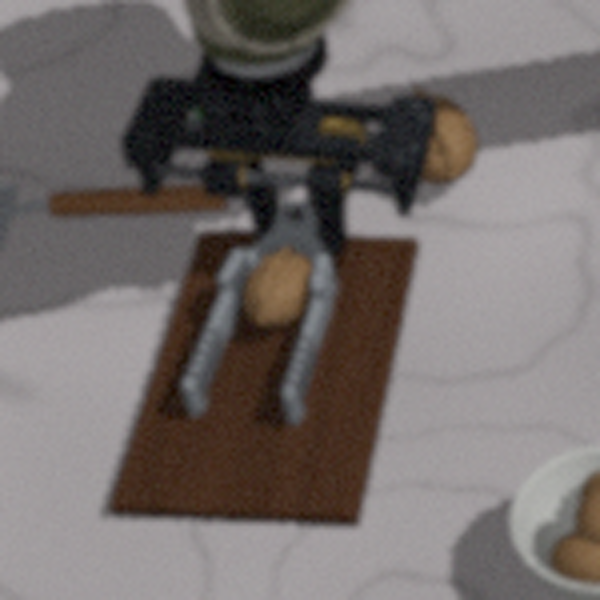

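The jaws are either side of the nut at (280,290). Now I'll lower the last 1.5 mm, release and rise.

{"op": "send_rows", "data": {"plan": "0 0 0 0 0 0.0015 200;0 0 0 0 0 0.0015 200;0 0 0 0 0 0.0015 100;0 0 0 0 0 0.0015 85;0 0 0 0 0 0.0015 85;0 0 0 0 0 0.0015 85;0 0 0 0 0 -0.01 85;0 0 0 0 0 -0.04 85;0 0 0 0 0 -0.08 85;0 0 0 0 0 -0.10 85;0 0 0 0 0 -0.10 0;0 0 0 0 0 -0.10 0"}}

```text
time_s: 10.05
eef_pos: [0.5373, -0.2629, 0.1836]
ee_rot: [-0.0, -0.105, 0.995, 0.0]
wrist_force: [-0.0, 0.0, -0.8]
opening: 0.0728
```

```bash
python3 - <<'E'
from h import *
np.set_printoptions(precision=4,suppress=True)
s=state(); print(s['eef_pos'],s['opening'],s['wrist_force'])
p=camera('scene')
for t in('cracker_head','cracker_jaws','cracker_grip','nut_center'): print(t,[(np.array(d['location']),round(d['conf'],2)) for d in mark_of(p,t)][:3])
X,u,v=cloud(p); a=np.radians(12); o=np.array([.5374,-.2629]); k=(X[:,2]>.026)&(X[:,2]<.06); C=X[k]
D=C[:,:2]-o; L=D@[np.cos(a),np.sin(a)]; T=D@[-np.sin(a),np.cos(a)]
for l in np.arange(-.02,.16,.012):
    q=(L>=l)&(L<l+.012)&(abs(T)<.05)
    if q.sum(): print(round(l,3),q.sum(),np.percentile(T[q],[2,25,50,75,98]),np.percentile(C[q][:,2],[2,50,98]))
c,sn=np.cos(a),np.sin(a); g=o+.124*np.array([c,sn]); print('grip',g,rel((g[0],g[1],.12),102),rel((g[0],g[1],.035),102))
E
```

```text
[ 0.5373 -0.2629  0.1836] 0.07278975056028726 [-0.0206  0.0258 -0.7708]
cracker_head [(array([ 0.5386, -0.2594,  0.0277]), 0.83)]
cracker_jaws [(array([ 0.5908, -0.2496,  0.0338]), 0.72)]
cracker_grip [(array([ 0.6642, -0.2341,  0.0306]), 0.72), (array([ 0.591 , -0.2475,  0.0356]), 0.39)]
nut_center [(array([ 0.4193, -0.2183,  0.031 ]), 0.84), (array([ 0.5914, -0.255 ,  0.0359]), 0.65), (array([ 0.4275, -0.3844,  0.02  ]), 0.62)]
-0.02 5 [0.0058 0.0083 0.0112 0.0138 0.0143] [0.0277 0.0441 0.0459]
-0.008 39 [-0.01   -0.0015  0.0066  0.0138  0.0153] [0.0273 0.0466 0.0509]
0.004 42 [-0.0124 -0.0048  0.0036  0.0105  0.0153] [0.0365 0.0472 0.0526]
0.016 74 [-0.0177 -0.009   0.0011  0.0096  0.0189] [0.0288 0.0401 0.0493]
0.028 33 [-0.0231 -0.0185  0.0025  0.0146  0.0271] [0.0311 0.0405 0.0492]
0.04 72 [-0.0288 -0.0213  0.0043  0.0256  0.0338] [0.0295 0.0467 0.0528]
0.052 105 [-0.0287 -0.0146  0.0074  0.0196  0.0341] [0.0265 0.0481 0.0538]
0.064 129 [-0.0305 -0.0154  0.0062  0.0186  0.0345] [0.0287 0.0447 0.0529]
0.076 111 [-0.0295 -0.0072  0.0031  0.0115  0.0345] [0.0286 0.0394 0.0505]
0.088 35 [-0.0313 -0.0268 -0.0243  0.0314  0.0347] [0.0271 0.0381 0.0418]
0.1 37 [-0.0324 -0.0262  0.0279  0.0333  0.0357] [0.0274 0.0392 0.0431]
0.112 40 [-0.0332 -0.0268 -0.0246  0.033   0.0359] [0.0284 0.0388 0.0433]
0.124 46 [-0.0326 -0.0271 -0.0247  0.0347  0.0365] [0.0276 0.0386 0.0433]
0.136 38 [-0.0328 -0.0274 -0.0251  0.0328  0.0358] [0.0279 0.0391 0.0416]
0.148 33 [-0.0328 -0.0281  0.0296  0.0333  0.0355] [0.0264 0.0357 0.042 ]
grip [ 0.6587 -0.2371] (array([ 0.08, -0.07,  0.  ]), array([-0.1242, -0.0001,  0.0175])) (array([ 0.08, -0.07,  0.  ]), array([-0.1243, -0.0002,  0.1025]))
```

The cracker lies flat and level, centred at T≈+1 mm. Now I'll move to the handles and descend with the fingers fully open.

{"op": "send_rows", "data": {"plan": "0 0 0 -0.04 0 0 0;0 0 0 -0.09 0.001 0 0;0 0 0 -0.124 0.001 0 0;0 0 0 -0.124 0.001 0 0;0 0 0 -0.124 0.001 0.03 0;0 0 0 -0.124 0.001 0.055 0;0 0 0 -0.124 0.001 0.075 0;0 0 0 -0.124 0.001 0.09 0;0 0 0 -0.124 0.001 0.1 0;0 0 0 -0.124 0.001 0.102 0;0 0 0 -0.124 0.001 0.102 0", "squeeze": 15}}

```text
time_s: 11.4
eef_pos: [0.6586, -0.2364, 0.0821]
ee_rot: [0.0, -0.105, 0.995, -0.0]
wrist_force: [0.2, -1.0, 0.1]
opening: 0.0883
```

```bash
python3 - <<'E'
from h import *
np.set_printoptions(precision=4,suppress=True)
s=state(); print(s['eef_pos'],s['opening'],s['wrist_force'])
p=camera('scene')
cv2.imwrite('pics/c6.png',cv2.resize(p['frame'][150:300,150:300,::-1],(600,600),interpolation=cv2.INTER_CUBIC))
E
```

```text
[ 0.6586 -0.2364  0.0821] 0.08830176871539769 [ 0.2119 -1.036   0.0654]
```

View pics/c6.png

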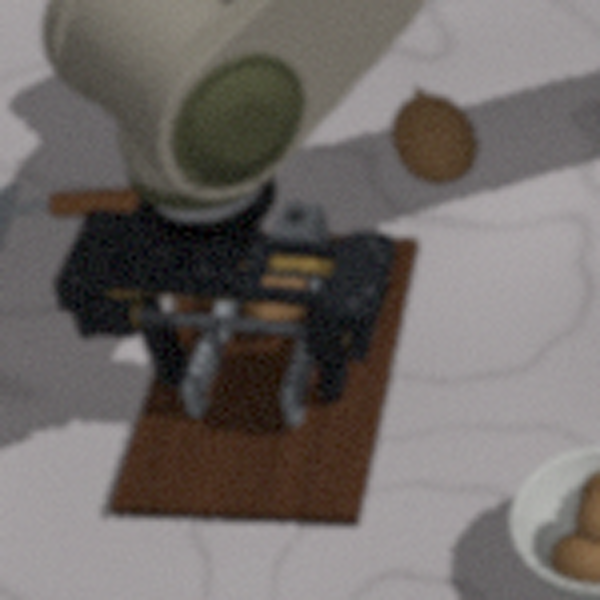

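Both fingers are outside the handles. I'll close gently at low force until the jaws meet the nut.

{"op": "send_rows", "data": {"plan": "0 0 0 0 0 0 40;0 0 0 0 0 0 60;0 0 0 0 0 0 70;0 0 0 0 0 0 80;0 0 0 0 0 0 90;0 0 0 0 0 0 100;0 0 0 0 0 0 105;0 0 0 0 0 0 110;0 0 0 0 0 0 115;0 0 0 0 0 0 120;0 0 0 0 0 0 120;0 0 0 0 0 0 120", "squeeze": 8}}

```text
time_s: 12.65
eef_pos: [0.6588, -0.236, 0.0822]
ee_rot: [0.0, -0.105, 0.995, -0.0]
wrist_force: [1.2, 3.4, 5.9]
opening: 0.0566
```

{"op": "send_rows", "data": {"plan": "0 0 0 0 0 0 125;0 0 0 0 0 0 125;0 0 0 0 0 0 125;0 0 0 0 0 0 125", "squeeze": 12}}

```text
time_s: 13.05
eef_pos: [0.6588, -0.2361, 0.0822]
ee_rot: [0.0, -0.105, 0.995, -0.0]
wrist_force: [1.1, 3.3, 4.7]
opening: 0.0557
```

{"op": "send_rows", "data": {"plan": "0 0 0 0 0 0 125;0 0 0 0 0 0 125;0 0 0 0 0 0 125", "squeeze": 14}}

```text
time_s: 13.35
eef_pos: [0.6589, -0.236, 0.0822]
ee_rot: [0.0, -0.105, 0.995, -0.0]
wrist_force: [-0.2, 2.0, 5.6]
opening: 0.0553
```

{"op": "send_rows", "data": {"plan": "0 0 0 0 0 0 125;0 0 0 0 0 0 125;0 0 0 0 0 0 125", "squeeze": 16}}

```text
time_s: 13.65
eef_pos: [0.6588, -0.2366, 0.0821]
ee_rot: [0.001, -0.105, 0.995, -0.001]
wrist_force: [1.9, -1.3, 4.7]
opening: 0.0452
```

```bash
python3 - <<'E'
from h import *
np.set_printoptions(precision=4,suppress=True)
s=state(); print(s['eef_pos'],s['opening'],s['wrist_force'],s['ft_torque'])
p=camera('scene')
for t in('cracker_head','cracker_jaws','cracker_grip','nut_center'): print(t,[(np.array(d['location']),round(d['conf'],2)) for d in mark_of(p,t)][:3])
cv2.imwrite('pics/c7.png',cv2.resize(p['frame'][180:280,170:280,::-1],(770,600)[::1],interpolation=cv2.INTER_CUBIC))
E
```

```text
[ 0.6588 -0.2366  0.0821] 0.04518995403243752 [ 1.9265 -1.3402  4.6996] [-0.1908 -0.4653  0.1092]
cracker_head [(array([ 0.5353, -0.261 ,  0.0311]), 0.52)]
cracker_jaws [(array([ 0.5509, -0.4504, -0.0015]), 0.61), (array([ 0.5865, -0.2461,  0.035 ]), 0.56)]
cracker_grip [(array([ 0.6577, -0.222 ,  0.0305]), 0.81), (array([ 0.5886, -0.2503,  0.0343]), 0.63)]
nut_center [(array([ 0.4192, -0.2168,  0.0261]), 0.92), (array([ 0.5903, -0.2513,  0.0345]), 0.59), (array([ 0.602 ,  0.2153, -0.0044]), 0.32)]
```

View pics/c7.png

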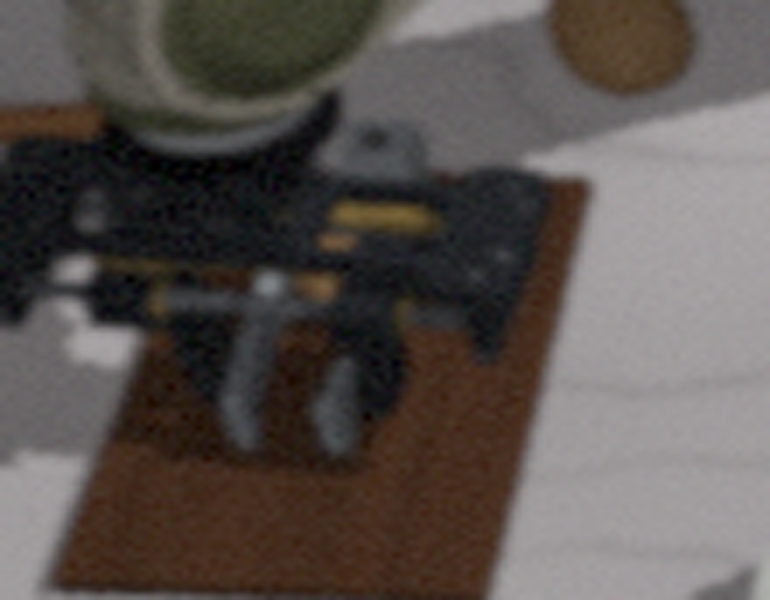

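The handles moved 10 mm at 16 N, so the shell is giving, and they stopped on the 125-count position limit. I'll go on in small steps at a force well below the kernel's limit to be sure the shell has passed the snap.

{"op": "send_rows", "data": {"plan": "0 0 0 0 0 0 128;0 0 0 0 0 0 128;0 0 0 0 0 0 131;0 0 0 0 0 0 131;0 0 0 0 0 0 134;0 0 0 0 0 0 134", "squeeze": 12}}

```text
time_s: 14.5
eef_pos: [0.6583, -0.2363, 0.0815]
ee_rot: [-0.0, -0.105, 0.995, 0.0]
wrist_force: [-0.4, -2.6, 2.4]
opening: 0.0418
```

```bash
python3 - <<'E'
from h import *
np.set_printoptions(precision=4,suppress=True)
s=state(); print(s['time_s'],s['eef_pos'],s['opening'],s['wrist_force'],s['ft_torque'])
E
```

```text
14.5 [ 0.6583 -0.2363  0.0815] 0.041786567121195085 [-0.3591 -2.5509  2.4203] [-0.4119  0.0126  0.0782]
```

{"op": "send_rows", "data": {"plan": "0 0 0 0 0 0 137;0 0 0 0 0 0 137;0 0 0 0 0 0 140;0 0 0 0 0 0 140;0 0 0 0 0 0 143;0 0 0 0 0 0 143;0 0 0 0 0 0 143", "squeeze": 6}}

```text
time_s: 15.2
eef_pos: [0.6584, -0.2362, 0.0815]
ee_rot: [-0.0, -0.105, 0.995, 0.0]
wrist_force: [-0.4, -2.9, 0.2]
opening: 0.039
```

It closes freely at 6 N, and total jaw travel is about 6 mm, so the shell is past the snap. Now I'll let go and rise.

{"op": "send_rows", "data": {"plan": "0 0 0 0 0 0 120;0 0 0 0 0 0 100;0 0 0 0 0 0 80;0 0 0 0 0 0 50;0 0 0 0 0 0 0;0 0 0 0 0 0 0;0 0 0 0 0 0 0;0 0 0 0 0 0 0"}}

```text
time_s: 16.0
eef_pos: [0.6585, -0.2362, 0.0817]
ee_rot: [0.0, -0.105, 0.995, 0.0]
wrist_force: [-0.1, 0.4, -1.0]
opening: 0.0883
```

{"op": "send_rows", "data": {"plan": "0 0 0 0 0 -0.01 0;0 0 0 0 0 -0.03 0;0 0 0 0 0 -0.06 0;0 0 0 0 0 -0.1 0;0 0 0 0 0 -0.15 0;0 0 0 0.1 0.05 -0.18 0;0 0 0 0.15 0.1 -0.2 0;0 0 0 0.2 0.15 -0.2 0;0 0 0 0.2 0.2 -0.2 0;0 0 0 0.2 0.25 -0.2 0;0 0 0 0.2 0.25 -0.2 0;0 0 0 0.2 0.25 -0.2 0"}}

```text
time_s: 17.2
eef_pos: [0.4091, -0.0315, 0.2827]
ee_rot: [0.001, -0.105, 0.995, -0.0]
wrist_force: [0.8, 0.1, 0.4]
opening: 0.0881
```

```bash
python3 - <<'E'
from h import *
np.set_printoptions(precision=4,suppress=True)
s=state(); print(s['time_s'],s['eef_pos'],s['opening'],s['wrist_force'])
p=camera('top'); q=camera('scene')
for n,c in(('top',p),('scene',q)):
  for t in('cracker_head','cracker_jaws','cracker_grip','nut_center'): print(n,t,[(np.array(d['location']),round(d['conf'],2)) for d in mark_of(c,t)][:3])
d=[d for d in outline_of(p,'nut_center')]
for x in d:
  v,u=np.nonzero(x['mask']); P=np.array([proj(p,a,.036) for a in zip(u,v)]); w,V=np.linalg.eigh(np.cov(P[:,:2].T)); print(P.mean(0),4*np.sqrt(w),np.degrees(np.arctan2(V[1,1],V[0,1])),x['conf'])
cv2.imwrite('pics/c8.png',np.hstack([cv2.resize(p['frame'][150:270,365:485,::-1],(400,400),interpolation=cv2.INTER_CUBIC),cv2.resize(q['frame'][195:285,175:265,::-1],(400,400),interpolation=cv2.INTER_CUBIC)]))
E
```

```text
17.2 [ 0.4091 -0.0315  0.2827] 0.08814162802263117 [0.8051 0.107  0.3751]
top cracker_head [(array([ 0.5348, -0.2667,  0.0297]), 0.8)]
top cracker_jaws [(array([ 0.5895, -0.2487,  0.0332]), 0.97)]
top cracker_grip [(array([ 0.6574, -0.2276,  0.0312]), 0.95)]
top nut_center [(array([ 0.4183, -0.2187,  0.0336]), 0.77), (array([ 0.5941, -0.2459,  0.0334]), 0.7)]
scene cracker_head [(array([ 0.5341, -0.2665,  0.0269]), 0.88), (array([ 0.5869, -0.2515,  0.0356]), 0.33)]
scene cracker_jaws [(array([ 0.5845, -0.2501,  0.0341]), 0.56)]
scene cracker_grip [(array([ 0.6608, -0.2297,  0.0317]), 0.83)]
scene nut_center [(array([ 0.423 , -0.2193,  0.0302]), 0.74), (array([ 0.59  , -0.2522,  0.0339]), 0.54), (array([ 0.428 , -0.3855,  0.0202]), 0.45)]
[ 0.593  -0.2541  0.036 ] [0.0414 0.0587] -154.3133127147838 0.95
[ 0.4213 -0.2194  0.036 ] [0.0541 0.0811] -139.84411156378656 0.83
[ 0.4266 -0.3764  0.036 ] [0.0421 0.0613] -151.2998519953886 0.82
[ 0.5944 -0.2493  0.036 ] [0.1012 0.1957] -162.23146042476375 0.2
```

View pics/c8.png

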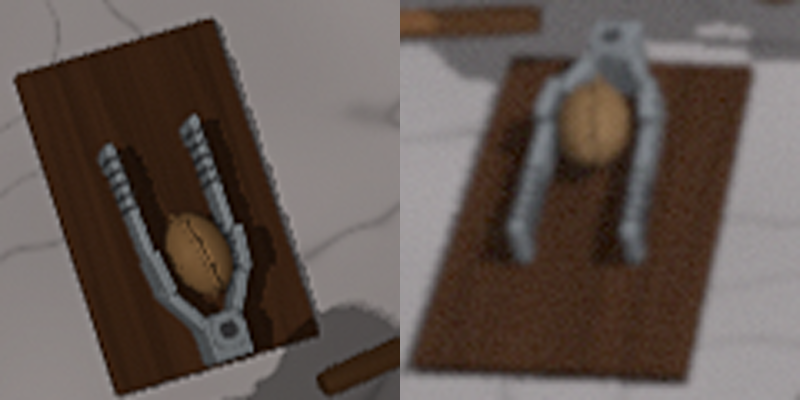

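```bash
python3 - <<'E'
from h import *
np.set_printoptions(precision=4,suppress=True)
q=camera('top'); a=cv2.imread('pics/top0.png'); b=q['frame'][:,:,::-1].copy()
for n,im in(('before',a),('after',b)):
  f=im.astype(int); m=np.zeros((480,640),np.uint8); s=f[205:248,405:445]
  m[205:248,405:445]=((s[...,2]-s[...,0]>35)&(s[...,2]>85))
  c=max(cv2.findContours(m,cv2.RETR_EXTERNAL,cv2.CHAIN_APPROX_NONE)[0],key=cv2.contourArea)
  W=np.array([proj(q,x[0],.034)[:2] for x in c])*1000; print(n,m.sum(),cv2.minAreaRect(W.astype(np.float32)))
  print(cv2.fitEllipse(W.astype(np.float32)))
r=[cv2.resize(x[200:254,398:452],(400,400),interpolation=cv2.INTER_CUBIC) for x in(a,b)]
cv2.imwrite('pics/c9.png',np.hstack(r))
X,u,v=cloud(q); k=(X[:,2]>.04)&(np.hypot(X[:,0]-.592,X[:,1]+.251)<.022); print('top z',np.sort(X[k][:,2])[-10:],k.sum())
E
```

```text
before 253 ((592.6630249023438, -249.1590576171875), (50.55149841308594, 36.030845642089844), 17.24100685119629)
((591.6258544921875, -248.51876831054688), (31.943830490112305, 51.94449996948242), 97.27608489990234)
after 247 ((596.4078979492188, -251.43243408203125), (54.92386245727539, 32.27058410644531), 24.06565284729004)
((594.8779907226562, -251.64486694335938), (32.0317497253418, 50.586395263671875), 115.0592041015625)
top z [0.0534 0.0534 0.0535 0.0536 0.0541 0.0544 0.0547 0.055  0.0559 0.0562] 247
```

View pics/c9.png

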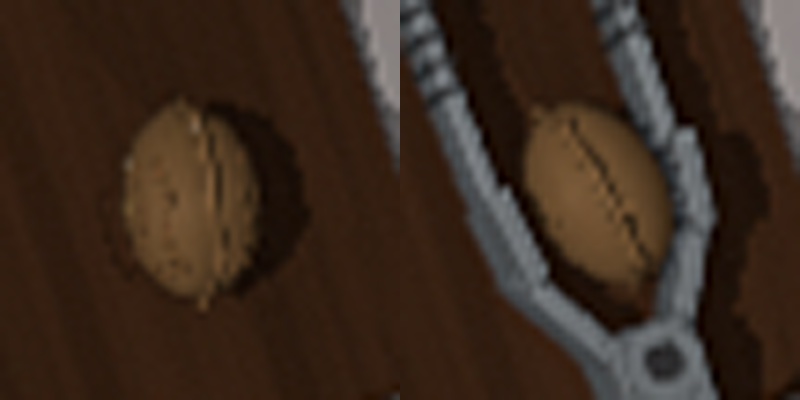

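```bash
python3 - <<'E'
from h import *
np.set_printoptions(precision=4,suppress=True)
for c in('top','scene'):
  q=camera(c); ms=[d for d in outline_of(q,'nut_center')]
  for d in ms:
    X,_,_=cloud(q,d['mask']); mm=np.median(X[:,:2],0)
    if np.hypot(*(mm-[.592,-.251]))>.03: continue
    for yaw in(15,25,):
      a=np.radians(yaw); D=X[:,:2]-[.592,-.251]; L=D@[np.cos(a),np.sin(a)]; T=D@[-np.sin(a),np.cos(a)]
      print(c,d['conf'],yaw,'L',np.percentile(L,[2,98]))
      for l in(-.02,-.01,0,.01,.02):
        k=abs(L-l)<.006; print('  ',l,k.sum(),'T',np.percentile(T[k],[1,5,95,99]),'z',X[k,2].min(),X[k,2].max())
E
```

```text
top 0.82 15 L [-0.0255  0.0274]
   -0.02 68 T [-0.0189 -0.0169  0.0079  0.0104] z 0.03028753233838801 0.053407867293517035
   -0.01 88 T [-0.0203 -0.0187  0.0131  0.0137] z 0.0234083846499475 0.053617774581435115
   0 98 T [-0.0204 -0.0177  0.015   0.0161] z 0.009526326908781458 0.054892678589300754
   0.01 91 T [-0.0204 -0.0166  0.0152  0.0157] z 0.009526326908781458 0.05509396333392914
   0.02 71 T [-0.0158 -0.0126  0.0132  0.0147] z 0.008945698755765128 0.05375358555139739
top 0.82 25 L [-0.0266  0.0273]
   -0.02 67 T [-0.0173 -0.0147  0.0102  0.0116] z 0.03028753233838801 0.053407867293517035
   -0.01 88 T [-0.0206 -0.0176  0.0136  0.0148] z 0.028957645917133602 0.053617774581435115
   0 97 T [-0.0211 -0.0174  0.0147  0.0158] z 0.013181487050060354 0.054892678589300754
   0.01 93 T [-0.0198 -0.017   0.0139  0.0148] z 0.009526326908781458 0.05509396333392914
   0.02 70 T [-0.0176 -0.0144  0.011   0.0122] z 0.008945698755765128 0.05375358555139739
scene 0.69 15 L [-0.0081  0.0329]
   -0.02 1 T [0.0009 0.0009 0.0009 0.0009] z 0.04454760371980712 0.04454760371980712
   -0.01 18 T [-0.0172 -0.0155  0.0107  0.0123] z 0.04062722678756003 0.054730825898235844
   0 39 T [-0.0179 -0.0151  0.014   0.0148] z 0.04029918656382852 0.05634615928211409
   0.01 64 T [-0.0219 -0.02    0.0151  0.0169] z 0.025621650480669438 0.05705888314625916
   0.02 76 T [-0.018  -0.0148  0.0156  0.0169] z 0.028734782680052997 0.05705888314625916
scene 0.69 25 L [-0.0089  0.0335]
   -0.02 1 T [0.0035 0.0035 0.0035 0.0035] z 0.04454760371980712 0.04454760371980712
   -0.01 17 T [-0.0162 -0.0144  0.0077  0.0106] z 0.04313462514866424 0.054730825898235844
   0 43 T [-0.0233 -0.0213  0.0133  0.0139] z 0.025621650480669438 0.05634615928211409
   0.01 60 T [-0.022  -0.0205  0.0134  0.0142] z 0.029514440158854804 0.05705888314625916
   0.02 78 T [-0.0197 -0.0174  0.013   0.0141] z 0.028244475204613196 0.05705888314625916
```

The cloud section puts the nut at roughly 33–36 mm wide where it was 42, and a dark crack shows along it. The evidence that it fully snapped is still marginal, so I'll re-close the handles once, gently and well under the kernel limit, and see where they stall.

```bash
python3 - <<'E'
from h import *
np.set_printoptions(precision=4,suppress=True)
q=camera('top'); X,u,v=cloud(q); k=(X[:,2]>.028)&(X[:,2]<.048); C=X[k]; a=np.radians(17); D=C[:,:2]-[.5345,-.2666]; L=D@[np.cos(a),np.sin(a)]; T=D@[-np.sin(a),np.cos(a)]
for l in(.1,.115,.13,.145):
  m=(abs(L-l)<.008)&(abs(T)<.05); print(l,m.sum(),np.percentile(T[m],[2,50,98]))
g=np.array([.5345,-.2666])+.124*np.array([np.cos(a),np.sin(a)]); print(g,rel((*g,.13),107),rel((*g,.037),107),state()['eef_pos'])
E
```

```text
0.1 67 [-0.0354 -0.0273  0.0328]
0.115 64 [-0.0346 -0.0008  0.0336]
0.13 66 [-0.0354 -0.0268  0.0336]
0.145 55 [-0.0348 -0.0279  0.0343]
[ 0.6531 -0.2303] (array([ 0., -0., -5.]), array([-0.1959, -0.243 ,  0.1067])) (array([ 0., -0., -5.]), array([-0.1959, -0.243 ,  0.1997])) [ 0.411  -0.0334  0.2817]
```

{"op": "send_rows", "data": {"plan": "0 0 -5 -0.196 -0.243 0.05 0;0 0 -5 -0.196 -0.243 0.05 0;0 0 -5 -0.196 -0.243 0.05 0;0 0 -5 -0.196 -0.243 0.05 0;0 0 -5 -0.196 -0.243 0.05 0;0 0 -5 -0.196 -0.243 0.08 0;0 0 -5 -0.196 -0.243 0.107 0;0 0 -5 -0.196 -0.243 0.107 0;0 0 -5 -0.196 -0.243 0.14 0;0 0 -5 -0.196 -0.243 0.17 0;0 0 -5 -0.196 -0.243 0.19 0;0 0 -5 -0.196 -0.243 0.1995 0", "squeeze": 6}}

```text
time_s: 19.25
eef_pos: [0.6527, -0.2296, 0.0819]
ee_rot: [-0.0, -0.148, 0.989, 0.0]
wrist_force: [-0.3, -0.3, -0.6]
opening: 0.0876
```

{"op": "send_rows", "data": {"plan": "0 0 0 0 0 0 40;0 0 0 0 0 0 60;0 0 0 0 0 0 70;0 0 0 0 0 0 80;0 0 0 0 0 0 90;0 0 0 0 0 0 100;0 0 0 0 0 0 110;0 0 0 0 0 0 120;0 0 0 0 0 0 130;0 0 0 0 0 0 135;0 0 0 0 0 0 140;0 0 0 0 0 0 140", "squeeze": 6}}

```text
time_s: 20.45
eef_pos: [0.6531, -0.2303, 0.0821]
ee_rot: [-0.0, -0.148, 0.989, 0.0]
wrist_force: [0.4, -2.3, 2.8]
opening: 0.0399
```

{"op": "send_rows", "data": {"plan": "0 0 0 0 0 0 144;0 0 0 0 0 0 148;0 0 0 0 0 0 152;0 0 0 0 0 0 156;0 0 0 0 0 0 160;0 0 0 0 0 0 160;0 0 0 0 0 0 160"}}

```text
time_s: 21.15
eef_pos: [0.6531, -0.2302, 0.0821]
ee_rot: [-0.0, -0.148, 0.989, 0.0]
wrist_force: [-1.1, -3.1, 3.1]
opening: 0.0364
```

At 6 N the handles now close to 36.4 mm and stall, compared with 56.6 mm on the whole nut. That is 8.4 mm at the jaws, so the shell is fully cracked, at far less than the kernel limit. Now I'll release.

{"op": "send_rows", "data": {"plan": "0 0 0 0 0 0 140;0 0 0 0 0 0 120;0 0 0 0 0 0 100;0 0 0 0 0 0 80;0 0 0 0 0 0 50;0 0 0 0 0 0 0;0 0 0 0 0 0 0;0 0 0 0 0 0 0;0 0 0 0 0 0 0"}}

```text
time_s: 22.05
eef_pos: [0.6532, -0.2302, 0.0822]
ee_rot: [0.0, -0.148, 0.989, -0.0]
wrist_force: [-0.5, 0.0, -0.6]
opening: 0.0879
```

{"op": "send_rows", "data": {"plan": "0 0 0 0 0 -0.01 0;0 0 0 0 0 -0.03 0;0 0 0 0 0 -0.06 0;0 0 0 0 0 -0.1 0;0 0 0 0 0 -0.15 0;0 0 0 0.1 0.05 -0.18 0;0 0 0 0.15 0.1 -0.2 0;0 0 0 0.2 0.15 -0.2 0;0 0 0 0.2 0.2 -0.2 0;0 0 0 0.2 0.25 -0.2 0;0 0 0 0.2 0.25 -0.2 0;0 0 0 0.2 0.25 -0.2 0"}}

```text
time_s: 23.25
eef_pos: [0.3869, -0.0479, 0.2831]
ee_rot: [0.001, -0.148, 0.989, -0.0]
wrist_force: [1.1, 0.2, 0.4]
opening: 0.0882
```

```bash
python3 - <<'E'
from h import *
np.set_printoptions(precision=4,suppress=True)
p=camera('top'); q=camera('scene')
for n,c in(('top',p),('scene',q)):
  for t in('cracker_head','cracker_grip','nut_center','palette_knife','bowl','jar'): print(n,t,[(np.array(d['location']),round(d['conf'],2)) for d in mark_of(c,t)][:3])
cv2.imwrite('pics/c10.png',np.hstack([cv2.resize(p['frame'][150:270,365:485,::-1],(400,400),interpolation=cv2.INTER_CUBIC),cv2.resize(q['frame'][195:285,175:265,::-1],(400,400),interpolation=cv2.INTER_CUBIC)]))
E
```

```text
top cracker_head [(array([ 0.5382, -0.2775,  0.0313]), 0.85), (array([ 0.7103,  0.0127, -0.0026]), 0.34)]
top cracker_grip [(array([ 0.6511, -0.2252,  0.0288]), 0.93)]
top nut_center [(array([ 0.4282, -0.3772,  0.0232]), 0.87), (array([ 0.4219, -0.2185,  0.0319]), 0.71), (array([ 0.5924, -0.2502,  0.0317]), 0.55)]
top palette_knife [(array([ 0.547 , -0.4527, -0.0035]), 0.69)]
top bowl [(array([ 0.7114,  0.0121, -0.0024]), 0.95)]
top jar []
scene cracker_head [(array([ 0.5354, -0.2739,  0.0271]), 0.69)]
scene cracker_grip [(array([ 0.6522, -0.2236,  0.0317]), 0.6)]
scene nut_center [(array([ 0.5933, -0.2514,  0.034 ]), 0.76), (array([ 0.4252, -0.3853,  0.0207]), 0.7)]
scene palette_knife [(array([ 0.5498, -0.4547, -0.0051]), 0.63)]
scene bowl [(array([ 0.7081,  0.0144, -0.0004]), 0.6)]
scene jar [(array([0.5162, 0.4349, 0.0009]), 0.58)]
```

View pics/c10.png

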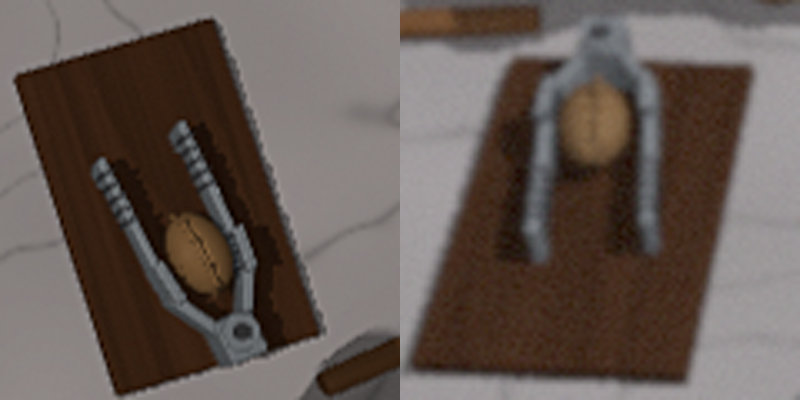

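The nutcracker lies on the board with its jaws round the cracked nut. The nut is on the nest, everything else is where it was, and the arm is clear.

```bash
python3 -c "
from station import *
print(finish_job())"
```

```text
the job is handed in; nothing more can be done
None
```

The walnut is cracked and the job is handed in, at about 23 s of the 61 s allowed. I drew the nutcracker out by its head, laid it round the small brown nut on the board and let go. Then I squeezed the handles from 8 N up to 16 N, where the shell gave, and released.

**Shell:** the handles first stalled at 56.6 mm (8 N) on the whole nut. At 16 N they jumped 10 mm. I closed them a little further at 12 N and then 6 N, down to 39.0 mm.

**Extra squeeze:** I wasn't sure the shell had fully snapped, so I re-closed the handles once at 6 N. They stalled at 36.4 mm, about 8.4 mm of jaw travel past first contact, against 9 mm expected for a full crack. The commanded grip never went above 16 N, below the roughly 19 N per handle at which the kernel starts to yield.

**Last pictures:** they show the nutcracker flat on the board and the nut on its place at about (0.593, −0.251), with a dark crack line. Bowl, jar and palette knife are where they were, and the arm is clear.

**What disagreed:**
- **First contact:** it came at about 56 mm of handle opening, where the task's figures imply about 51 mm.
- **Nut width:** the image outlines did not clearly show the nut narrower after the crack. The depth section suggested roughly 33–36 mm where it was 42 mm.
- **Turning:** the nut ended about 17° and the nutcracker about 10° round from where they lay before the squeeze.

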